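# Fit the density bracket on the balance by feel

## Task

Fit the steel bracket to the balance: pick it up by its crossbar, rest it lightly on the two studs of the balance's carrier and slide it forwards and back until you feel both holes drop over the studs, then see that its plate lies flat on the carrier and let go. The balance is delicate: never load it with more than about 2 kg of force (20 N), and leave the other things on the bench where they are.

Things in the scene. Friction and masses are not known exactly. Their poses are not given: they have to be found in the camera images.
- balance: Low off-white and grey balance without its pan, fixed to the bench left or right, turned up to 0.4 rad; 200 (x) x 170 (y) x 62 mm high; origin at the centre of its underside, z up, sloping display front faces its own -x. Over its top lies an aluminium carrier plate, 60 (x) x 110 (y) mm, with two upright steel studs, 8 mm thick and 8 mm high, tips bevelled to 6 mm.
- seat (a point): On the balance, 20 mm to +x of its origin, 78 mm above the bench: height of the carrier's unloaded upper face; axes as the balance. The carrier is clamped in a slot along x: its centre lies up to 10 mm either way along x from here, differently each time, and no reading tells where; in y and angle it is exact. The studs stand 40 mm either side of its centre along y.
- carrier (a joint): How far the carrier is pushed down (m): 0 unloaded. It rides on an overload spring: stands still up to 5 N of downward push, then gives 1 mm for each further 0.9 N to a hard stop at 6 mm (about 10 N). Sideways it does not give. Reading too noisy to feel with.
- bracket: Loose steel bracket, 0.24 to 0.39 kg: flat base plate 70 (x) x 120 (y) x 4 mm with two through holes, 10.4 mm wide, at y = +40 and -40 mm, x = 0, and a bow with a crossbar over it. Origin at the centre of the plate's underside, z up. Starts flat on the bench, turned up to 0.5 rad. Either way round fits. Fitted, its underside is level with seat; on the stud tips it is 8 mm higher.
- bar (a point): Centre of the bracket's crossbar, 50 mm above the underside of its plate; axes as the bracket. The bar is 12 mm thick (x), 60 mm long (y) and 14 mm high; below it is 39 mm of free space down to the plate, between two uprights 12 (x) by 6 (y) mm at y = +27 and -27 mm.
- beaker: Bystander: empty glass beaker, 68 mm across, 85 mm high; origin at the centre of its underside.
- weight: Bystander: steel check weight with a knob, 38 mm across, 56 mm high; origin at the centre of its underside.
- bottle: Bystander: amber glass jar, 64 mm across, 130 mm high; origin at the centre of its underside.
- brush: Bystander: small wooden brush lying on the bench, 160 mm long.
Mind the look-alikes: they are no part of the job. What is shaped like the bracket but green or yellow is not meant.

How it is judged:
On the way, in this order (a step that is already met when the one before it is completed fails the run):
1. the bracket is lifted clear of the bench (height (world z) of bracket above 0.05 m), for 0.1 s.
2. the bracket lies flat on the carrier with both studs in its holes (z of bracket in the frame of seat between -0.003 and 0.0025 m and x of bracket in the frame of seat between -0.015 and 0.015 m and y of bracket in the frame of seat between -0.006 and 0.006 m and angle between bracket's own z axis and vertical below 0.04 rad and angle between the y axis of bracket and the y axis of balance, either way round below 0.12 rad), for 0.2 s.
At the end, for the whole second after the job is handed in: The bracket lies flat on the carrier with both studs in its holes: underside -3 to +2.5 mm from the plane of seat, tilt under 0.04 rad, long side along the balance's y within 0.12 rad, centre within 15 mm (x) and 6 mm (y) of seat; released and at rest (all of step 2 and linear speed of bracket below 0.02 m/s and contact force between bracket and the fingers below 0.1 N); the robot touches nothing.
It fails at once if the balance is loaded with more than 20 N (contact force between balance and anything else above 20 N).
It fails at once if the beaker is moved more than 20 mm (distance of beaker from where it was at the start of the episode above 0.02 m).
It fails at once if the weight is moved more than 20 mm (distance of weight from where it was at the start of the episode above 0.02 m).
It fails at once if the bottle is moved more than 20 mm (distance of bottle from where it was at the start of the episode above 0.02 m).
It fails at once if the brush is moved more than 20 mm (distance of brush from where it was at the start of the episode above 0.02 m).
It also fails if it takes over 48 s, if anything falls off the work surface, if the arm or the gripper's body presses on something with over 40 N, if the wrist force passes 120 N, or if a joint passes its speed limit or range.

## Robot

A 6-joint arm with a two-finger parallel gripper is mounted at the origin on the work surface. World frame = base frame: x ahead of the robot, y to its left, z up, the work surface at z = 0. Lengths are in m, angles in rad, forces in N, time in s.
With the tool pointing down it reaches from about 0.325 to 1 m from the base axis. Payload 5.1 kg.
Tool frame: the origin (TCP) lies between the finger pads; the fingertips stand 11 mm ahead of it and the grasp point (between the pads) lies 8 mm behind it; z points along the fingers, y is the direction in which the jaws open and shut (so a half turn about z gives the same grasp; the last joint's range is limited). The gripper opens to 85 mm and grips with 20 to 120 N. Pads are 22 mm wide; open, the fingers measure 114 mm over their backs; the gripper's body (76 mm by 85 mm) begins 54 mm behind the grasp point. The pads swing forward as they close: fully open they stand 13 mm farther back than shut.
Start: joints at [1.089, 0.124, 1.65, -0, 1.367, -0.083], TCP at [0.252, 0.599, 0.206] pointing down, gripper open.
Joint ranges: [-2.61, 2.61], [-1.02, 2.33], [0.03, 2.71], [-1.35, 4.49], [0.32, 2.68], [-2.91, 2.91]. Speed limits (rad/s): [2.57, 2.57, 3.14, 3.14, 3.14, 3.14].

## Interface

Orientations are given as a 3x3 rotation matrix whose columns are the frame's x, y, z axes.
In Python, from bench import ctrl gives the robot as it stands.
- The arm moves only by the tool apply_moves, never from a script. Its argument "moves" is a list of rows, each a list of 3 entries, a list of its own where there are three numbers: the gripper command: -1 is shut, 1 is fully open, values between are in proportion, then the shift along the world's x, y, z in m, then the turn, a rotation vector about the world's x, y, z in degrees. In form: [[grip, [tx, ty, tz], [wx, wy, wz]], ...]. A call has 1 to 8 rows; each row is the pose to reach, as a shift and turn from the pose commanded when the call began; what a row does not reach only later rows make up. A row lasts 1/12 s, in which the tool goes at most 41.7 mm and 7.16 degrees, less where a joint would pass 70% of its speed; a pose out of reach is approached as far as the arm can. A call with a gripper value outside its range is refused whole. The fingers move at their own pace and stop on an object; the grip force is fixed at half the most. Time passes only in rows, so rows that repeat a pose let the fingers close. It gives the time, the measured TCP pose, the force and the opening at its end, in the units of the state.
- ctrl.state(): the state, without advancing time (a new reading comes with each control period).
- ctrl.camera(name): name is "side" or "top" or "wrist"; returns (picture, depth): 384x512x3 uint8, red, green, blue; 384x512 float32, m along the optical axis (not along the pixel's ray), 0 where there is no reading.
- ctrl.get_calibration(name): a dict with "camera_matrix" (3x3 intrinsics, pixels), "dist_coeffs" ([k1, k2, p1, p2, k3] as OpenCV has them; the pictures are not rectified), "R" (3x3) and "t" (3): a world point X has camera coordinates R X + t; the wrist camera has in their place "hand_eye" (4x4, takes a point from camera to tool coordinates, whose origin is the TCP and whose axes are the flange's). Camera axes: x right, y down, z forward; pixel columns grow to the right and rows downward; lengths in m; the calibration is good to about 2 mm. A picture is of the moment at which its call begins: read the wrist's pose just before it. get_calibration takes no time and is no camera call.
- ctrl.sign_off(): hands the job in, once; it reports no verdict.
The state is a dict: "time": time; "joint_pos": joint angles; "qd": joint speeds; "tau": joint torques, N m; "tcp_pos": TCP position; "eef_rot": TCP orientation; "contact_force": force on the tool from outside, world axes, zero at the start; "torque": the same for the moment, N m; "gripper_width": finger opening in m.
Only numpy, scipy, OpenCV 4.12 (cv2) and the standard library are available. Lean on these libraries where they do the work, as an engineer would, in place of code of your own. Each camera call takes 0.05 s, during which the arm holds its last target.

## Working session

There is one attempt and no reset: what is moved stays moved. The work goes in short steps, Python scripts to look and compute and a tool call to move; the robot and the scene stay as the last step left them, time stands still between calls to the robot, and variables do not carry over. Pictures are saved under pics/ and viewed, and the job is handed in when it is done.

Besides the shell and the picture viewer there is one more tool, called after ">>>" by a JSON object that holds its "fn" and its "kwargs". apply_moves: Moves the arm, as the interface text tells. Its arguments: {"type":"object","properties":{"moves":{"type":"array","items":{"type":"array"}}},"required":["moves"]}

```bash
ls; mkdir -p pics
python3 - <<'E'
from bench import ctrl
import cv2, numpy as np
np.set_printoptions(precision=4,suppress=True)
s=ctrl.state()
print(s)
for n in ["top","side","wrist"]:
    im,d=ctrl.camera(n); np.savez(f"pics/{n}0.npz",im=im,d=d)
    cv2.imwrite(f"pics/{n}0.png",im[:,:,::-1]); print(n,ctrl.get_calibration(n))
E
```

```text
pics
{'time': 0.0, 'joint_pos': array([ 1.0894,  0.1245,  1.6517,  0.    ,  1.3675, -0.0826]), 'qd': array([ 0.0024, -0.0007,  0.0003, -0.0009,  0.0022, -0.0005]), 'tau': array([ -0.0027, -42.3608, -36.5451,  -0.0003,   0.0072,   0.    ]), 'tcp_pos': array([0.2521, 0.5984, 0.2043]), 'eef_rot': array([[-0.9215,  0.3883, -0.001 ],
       [ 0.3883,  0.9215, -0.0019],
       [ 0.0002, -0.0021, -1.    ]]), 'contact_force': array([-0.2257,  0.7648,  0.1669]), 'torque': array([ 0.0634, -0.0181,  0.0089]), 'gripper_width': 0.08580601590664867}
top {'camera_matrix': array([[459.8087,   0.    , 260.8787],
       [  0.    , 459.8087, 194.5686],
       [  0.    ,   0.    ,   1.    ]]), 'dist_coeffs': array([-0.1277,  0.    ,  0.    ,  0.    ,  0.    ]), 'R': array([[ 0.0246, -0.9997,  0.0057],
       [-0.9968, -0.0249, -0.0761],
       [ 0.0762, -0.0038, -0.9971]]), 't': array([-0.0246,  0.5867,  1.3971])}
side {'camera_matrix': array([[365.3021,   0.    , 255.4518],
       [  0.    , 365.3021, 196.3717],
       [  0.    ,   0.    ,   1.    ]]), 'dist_coeffs': array([0.0069, 0.    , 0.    , 0.    , 0.    ]), 'R': array([[ 0.9976, -0.0684, -0.0065],
       [-0.0427, -0.5423, -0.8391],
       [ 0.0539,  0.8374, -0.5439]]), 't': array([-0.5588,  0.0854,  1.1611])}
wrist {'camera_matrix': array([[306.1055,   0.    , 257.906 ],
       [  0.    , 306.1055, 191.0406],
       [  0.    ,   0.    ,   1.    ]]), 'dist_coeffs': array([-0.0392,  0.    ,  0.    ,  0.    ,  0.    ]), 'hand_eye': array([[ 0.0003, -0.9571, -0.2898,  0.0729],
       [ 1.    , -0.    ,  0.0012,  0.0003],
       [-0.0011, -0.2898,  0.9571, -0.1673],
       [ 0.    ,  0.    ,  0.    ,  1.    ]])}
```

View pics/top0.png

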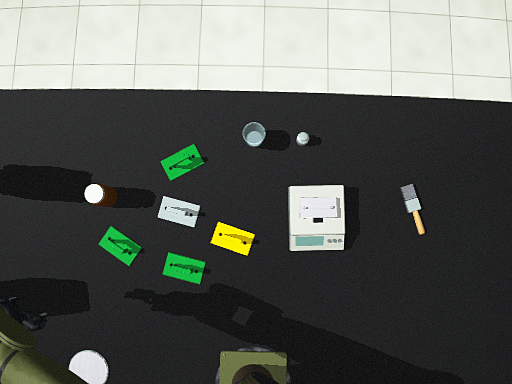

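View pics/side0.png

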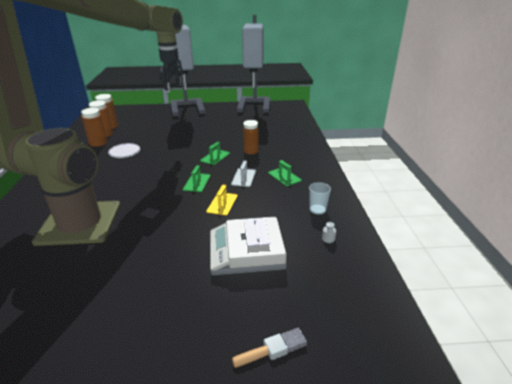

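View pics/wrist0.png

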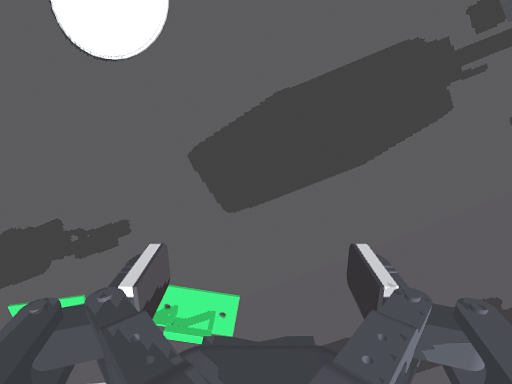

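```bash
cat > h.py <<'E'
import numpy as np, cv2
from bench import ctrl
np.set_printoptions(precision=4,suppress=True)
def cast(n,px,z,s=None,tool=None):
    c=ctrl.get_calibration(n); px=np.asarray(px,float).reshape(-1,1,2)
    u=cv2.undistortPoints(px,c["camera_matrix"],c["dist_coeffs"]).reshape(-1,2)
    r=np.c_[u,np.ones(len(u))]
    if n=="wrist":
        H=c["hand_eye"];R=s["eef_rot"]@H[:3,:3];o=s["tcp_pos"]+s["eef_rot"]@H[:3,3]
        d=r@R.T
    else:
        R=c["R"];o=-R.T@c["t"];d=r@R
    k=(z-o[2])/d[:,2]
    return o+k[:,None]*d
def project(n,P,s=None):
    c=ctrl.get_calibration(n); P=np.asarray(P,float).reshape(-1,3)
    if n=="wrist":
        H=c["hand_eye"];R=s["eef_rot"]@H[:3,:3];o=s["tcp_pos"]+s["eef_rot"]@H[:3,3]
        R,t=R.T,-R.T@o
    else: R,t=c["R"],c["t"]
    return cv2.projectPoints(P,cv2.Rodrigues(R)[0],t,c["camera_matrix"],c["dist_coeffs"])[0].reshape(-1,2)
E
python3 - <<'E'
from h import *
z=np.load("pics/top0.npz");im,d=z["im"],z["d"]
a=cv2.resize(im[180:260,140:360],None,fx=3.6,fy=3.6,interpolation=cv2.INTER_CUBIC)
cv2.imwrite("pics/topz.png",a[:,:,::-1])
m=((im.min(2)>120)&(im.max(2).astype(int)-im.min(2)<50)).astype(np.uint8)
for (x0,y0,x1,y1),zz in (((150,190,205,232),.004),((280,180,350,255),.062)):
    mm=np.zeros_like(m);mm[y0:y1,x0:x1]=m[y0:y1,x0:x1]
    cs=max(cv2.findContours(mm,0,1)[0],key=cv2.contourArea)
    W=cast("top",cs.reshape(-1,2),zz)
    r=cv2.minAreaRect((W[:,:2]*1000).astype(np.float32)); print(r); print(cv2.boxPoints(r))
    print(d[y0:y1,x0:x1][mm[y0:y1,x0:x1]>0].min())
E
```

```text
((530.1846313476562, 246.56912231445312), (121.5865249633789, 70.17343139648438), 76.62122344970703)
[[481.9833 195.5443]
 [550.2523 179.3071]
 [578.386  297.5939]
 [510.1169 313.8312]]
0.0
((519.8177490234375, -178.56382751464844), (194.83895874023438, 166.1837615966797), 1.4841095209121704)
[[ 420.2789  -98.0229]
 [ 424.583  -264.151 ]
 [ 619.3566 -259.1047]
 [ 615.0525  -92.9767]]
0.0
```

View pics/topz.png

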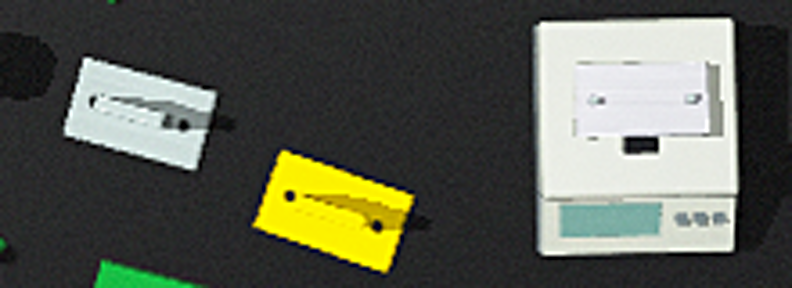

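>>> {"fn": "apply_moves", "kwargs": {"moves": [[0, [0.278, -0.352, 0.02], [0, 0, -80.5]], [0, [0.278, -0.352, 0.02], [0, 0, -80.5]], [0, [0.278, -0.352, 0.02], [0, 0, -80.5]], [0, [0.278, -0.352, 0.02], [0, 0, -80.5]], [0, [0.278, -0.352, 0.02], [0, 0, -80.5]], [0, [0.278, -0.352, 0.02], [0, 0, -80.5]], [0, [0.278, -0.352, 0.02], [0, 0, -80.5]], [0, [0.278, -0.352, 0.02], [0, 0, -80.5]]]}}

```text
time: 0.82
tcp_pos: [0.4595, 0.3358, 0.2203]
eef_rot: [[-0.165, 0.986, -0.0], [0.986, 0.165, -0.0], [-0.0, -0.0, -1.0]]
contact_force: [0.2, 0.4, 0.3]
gripper_width: 0.0426
```

>>> {"fn": "apply_moves", "kwargs": {"moves": [[0, [0.0705, -0.089, 0], [0, 0, -23]], [0, [0.0705, -0.089, 0], [0, 0, -23]], [0, [0.0705, -0.089, 0], [0, 0, -23]], [0, [0.0705, -0.089, 0], [0, 0, -23]], [0, [0.0705, -0.089, 0], [0, 0, -23]], [0, [0.0705, -0.089, 0], [0, 0, -23]]]}}

```text
time: 1.32
tcp_pos: [0.5292, 0.2484, 0.22]
eef_rot: [[0.227, 0.974, -0.001], [0.974, -0.227, -0.0], [-0.0, -0.001, -1.0]]
contact_force: [0.8, -0.4, -0.7]
gripper_width: 0.0425
```

Run:
```python
from h import *
import pickle
s=ctrl.state(); print(s["tcp_pos"],s["eef_rot"][:,1])
im,d=ctrl.camera("wrist"); pickle.dump((s,im,d),open("pics/w1.pkl","wb"))
cv2.imwrite("pics/w1.png",im[:,:,::-1])
```

```text
[0.5292 0.2484 0.22  ] [ 0.9739 -0.2271 -0.0009]
```

View pics/w1.png

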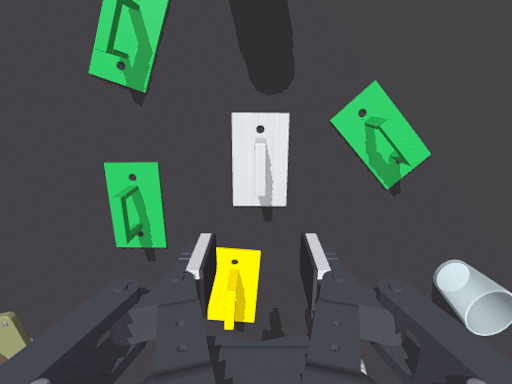

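Run:
```python
from h import *
import pickle
s,im,d=pickle.load(open("pics/w1.pkl","rb"))
hsv=cv2.cvtColor(im,cv2.COLOR_RGB2HSV)
m=((hsv[...,1]<40)&(im.min(2)>100)).astype(np.uint8); mm=np.zeros_like(m); mm[100:215,220:300]=m[100:215,220:300]
cs=max(cv2.findContours(mm,0,1)[0],key=cv2.contourArea)
W=cast("wrist",cs.reshape(-1,2),.004,s)
r=cv2.minAreaRect((W[:,:2]*1000).astype(np.float32)); print(r)
print(cast("wrist",[[260,129]],.004,s), "bar ends",cast("wrist",[[260,140],[260,195]],.057,s))
c=np.array(r[0])/1000; 
print("side depth check",d[150,260],d[115,240])
a=cv2.resize(im[90:225,200:320],None,fx=4.4,fy=4.4,interpolation=cv2.INTER_CUBIC); cv2.imwrite("pics/w1z.png",a[:,:,::-1])
```

```text
((531.8897705078125, 246.07345581054688), (121.36618041992188, 71.45455932617188), 76.40837860107422)
[[0.5413 0.2849 0.004 ]] bar ends [[0.5394 0.2784 0.057 ]
 [0.5255 0.218  0.057 ]]
side depth check 0.33218646 0.37333867
```

View pics/w1z.png

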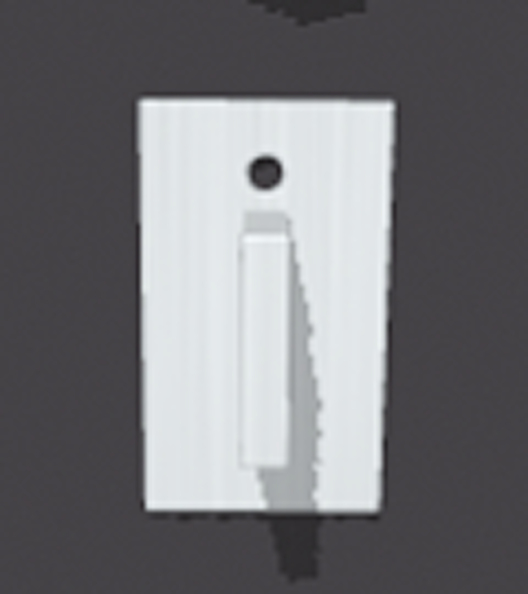

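>>> {"fn": "apply_moves", "kwargs": {"moves": [[0, [0.002, -0.002, -0.04], [0, 0, -0.4]], [0, [0.002, -0.002, -0.08], [0, 0, -0.4]], [0, [0.002, -0.002, -0.12], [0, 0, -0.4]], [0, [0.002, -0.002, -0.15], [0, 0, -0.4]], [0, [0.002, -0.002, -0.178], [0, 0, -0.4]], [0, [0.002, -0.002, -0.178], [0, 0, -0.4]], [-1, [0.002, -0.002, -0.178], [0, 0, -0.4]], [-1, [0.002, -0.002, -0.178], [0, 0, -0.4]]]}}

```text
time: 2.03
tcp_pos: [0.5322, 0.2478, 0.0444]
eef_rot: [[0.233, 0.973, 0.003], [0.973, -0.233, 0.001], [0.002, 0.002, -1.0]]
contact_force: [0.6, 0.3, 0.4]
gripper_width: 0.0191
```

>>> {"fn": "apply_moves", "kwargs": {"moves": [[-1, [0, 0, 0], [0, 0, 0]], [-1, [0, 0, 0], [0, 0, 0]], [-1, [0, 0, 0], [0, 0, 0]], [-1, [0, 0, 0], [0, 0, 0]], [-1, [0, 0, 0], [0, 0, 0]], [-1, [0, 0, 0], [0, 0, 0]]]}}

```text
time: 2.53
tcp_pos: [0.5315, 0.2466, 0.0428]
eef_rot: [[0.234, 0.972, 0.0], [0.972, -0.234, 0.0], [0.0, 0.0, -1.0]]
contact_force: [0.2, -0.3, -0.3]
gripper_width: 0.0001
```

Run:
```python
from h import *
import pickle
s=ctrl.state(); print(s["tcp_pos"],s["gripper_width"])
a=[]
for n in ("wrist","side"):
    im,d=ctrl.camera(n); cv2.imwrite(f"pics/{n}2.png",im[:,:,::-1])
    if n=="side": im2=im
p=project("side",s["tcp_pos"])[0].astype(int); print(p)
x,y=p; a=cv2.resize(im2[max(0,y-50):y+50,x-65:x+65],None,fx=5,fy=5,interpolation=cv2.INTER_CUBIC); cv2.imwrite("pics/side2z.png",a[:,:,::-1])
```

```text
[0.5315 0.2466 0.0428] 6.7602172884426e-05
[243 167]
```

View pics/wrist2.png

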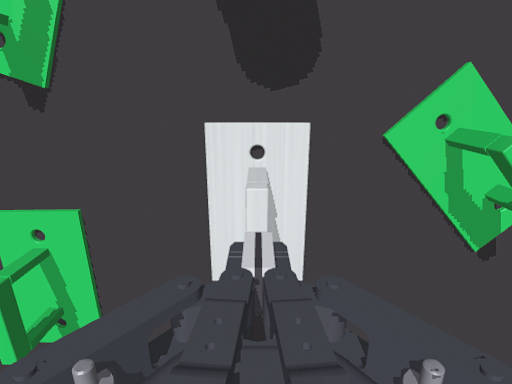

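View pics/side2z.png

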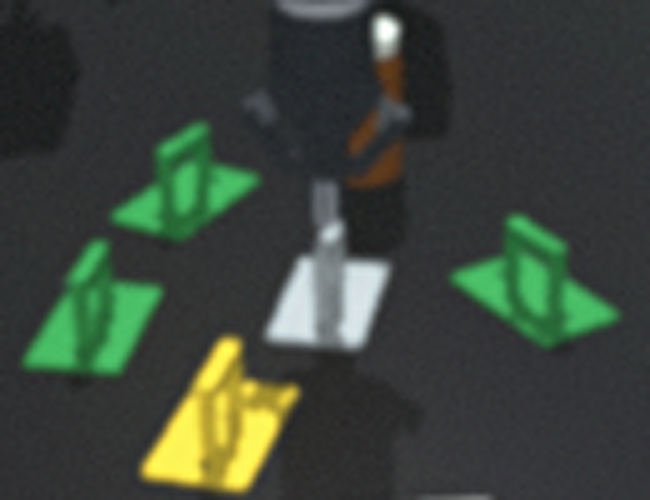

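Run:
```python
from h import *
s=ctrl.state()
R=s["eef_rot"]; T=s["tcp_pos"]
print("tcp,tip,grasp",project("wrist",[T,T+R@[0,0,.011],T+R@[0,0,-.008]],s))
print("side same",project("side",[T,T+R@[0,0,.011],T+R@[0,0,-.008]]))
c=np.array([.5315,.2463,0]); y=np.array([.233,.972,0])
for h in (0.057,.004): print(h,project("wrist",[c+y*.03+[0,0,h],c-y*.03+[0,0,h]],s))
print("hole",project("wrist",[c+y*.04+[0,0,.004]],s), "edge",project("wrist",[c+y*.06+[0,0,.004]],s))
im,d=ctrl.camera("wrist")
for p in [(257,172),(257,190),(257,210),(257,225),(248,245),(270,245),(248,260),(270,260),(259,260),(257,130),(220,150)]: print(p,d[p[1],p[0]],im[p[1],p[0]])
u=0
a=cv2.resize(im[110:310,160:360],None,fx=3,fy=3,interpolation=cv2.INTER_CUBIC); cv2.imwrite("pics/w2z.png",a[:,:,::-1])
```

```text
tcp,tip,grasp [[256.1138 228.9119]
 [256.2075 221.785 ]
 [256.0386 234.6339]]
side same [[243.2586 167.997 ]
 [243.3307 170.5654]
 [243.2057 166.115 ]]
0.057 [[256.2574 187.5116]
 [256.5191 287.1099]]
0.004 [[256.6358 166.0585]
 [256.8071 245.2616]]
hole [[256.6052 151.5758]] edge [[256.5421 121.4404]]
(257, 172) 0.1973118 [186 190 193]
(257, 190) 0.16071187 [217 222 224]
(257, 210) 0.16364653 [214 218 220]
(257, 225) 0.16612671 [213 218 219]
(248, 245) 0.13608608 [191 193 199]
(270, 245) 0.13637424 [191 193 199]
(248, 260) 0.12397845 [191 193 198]
(270, 260) 0.12412494 [191 193 198]
(259, 260) 0.12331441 [59 56 61]
(257, 130) 0.20303 [216 221 222]
(220, 150) 0.20852573 [216 221 223]
```

View pics/w2z.png

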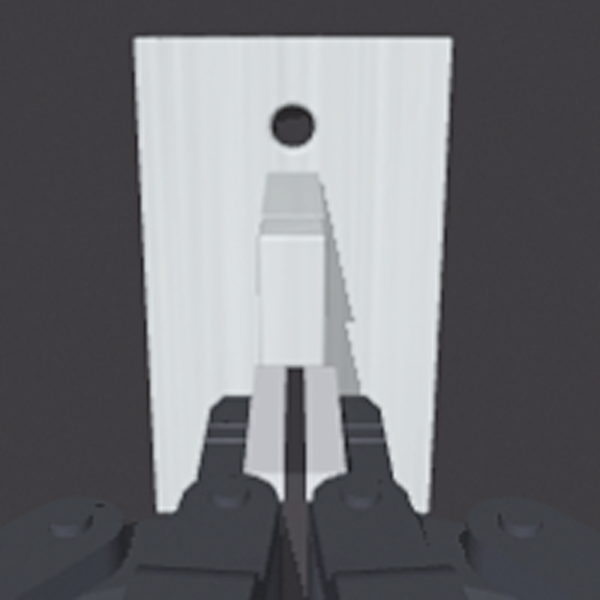

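Run:
```python
from h import *
s=ctrl.state(); c=ctrl.get_calibration("wrist");H=c["hand_eye"]
im,d=ctrl.camera("wrist")
def pt(n,p,d):
    u=cv2.undistortPoints(np.array([[p]],float),c["camera_matrix"],c["dist_coeffs"])[0,0]
    q=H@np.r_[np.r_[u,1]*d[p[1],p[0]],1]
    return q[:3], s["tcp_pos"]+s["eef_rot"]@q[:3]
for p in [(257,190),(257,225),(257,230),(248,231),(248,234),(248,238),(248,245),(248,250),(248,260),(270,240),(270,260),(259,245),(240,245),(240,250),(257,125),(257,165),(257,172),(257,180),(220,150),(220,200),(150,150)]:
    print(p,d[p[1],p[0]],*pt("wrist",p,d))
print(s["contact_force"])
```

```text
(257, 190) 0.16029775 [ 0.0282  0.0006 -0.0137] [0.5384 0.2738 0.0561]
(257, 225) 0.16472705 [ 0.0089  0.0006 -0.0149] [0.5339 0.2551 0.0573]
(257, 230) 0.16745745 [ 0.0052  0.0006 -0.0132] [0.533  0.2515 0.0556]
(248, 231) 0.16733316 [ 0.0047 -0.0044 -0.0134] [0.5281 0.2522 0.0559]
(248, 234) 0.14888981 [ 0.0109 -0.0038 -0.0308] [0.5302 0.2581 0.0733]
(248, 238) 0.14450632 [ 0.011  -0.0036 -0.0354] [0.5303 0.2581 0.0778]
(248, 245) 0.1359887 [ 0.0117 -0.0034 -0.0441] [0.5308 0.2587 0.0865]
(248, 250) 0.13182127 [ 0.0115 -0.0032 -0.0485] [0.5309 0.2585 0.0909]
(248, 260) 0.122936614 [ 0.0119 -0.0029 -0.0576] [0.5312 0.2588 0.1001]
(270, 240) 0.1410727 [ 0.0116  0.0066 -0.0388] [0.5404 0.2563 0.0812]
(270, 260) 0.12439501 [ 0.0111  0.006  -0.0563] [0.5397 0.256  0.0988]
(259, 245) 0.13585177 [ 0.0118  0.0015 -0.0442] [0.5355 0.2576 0.0866]
(240, 245) 0.14481078 [ 0.0077 -0.0074 -0.0361] [0.5259 0.2557 0.0785]
(240, 250) 0.14076301 [ 0.0073 -0.0072 -0.0404] [0.526  0.2553 0.0828]
(257, 125) 0.20205495 [0.0574 0.0005 0.0387] [0.5452 0.3023 0.0037]
(257, 165) 0.21113242 [0.0302 0.0004 0.04  ] [0.5388 0.2758 0.0024]
(257, 172) 0.19713154 [0.0288 0.0005 0.0249] [0.5385 0.2744 0.0175]
(257, 180) 0.17716889 [0.0289 0.0005 0.0041] [0.5386 0.2745 0.0383]
(220, 150) 0.20778818 [ 0.0406 -0.0247  0.0397] [0.5168 0.2919 0.0028]
(220, 200) 0.21783693 [ 0.0049 -0.0259  0.0394] [0.5072 0.2574 0.003 ]
(150, 150) 0.21267237 [ 0.04   -0.0743  0.0446] [ 0.4684  0.3028 -0.0021]
[0.4089 0.1052 1.019 ]
```

The fingers shut on nothing. In the wrist depth image the fingertips end at z≈0.071, about 29 mm behind the reported TCP, where they should be 11 mm ahead of it. The bracket's own heights come out right (bar top 0.057, plate 0.003). So the real tool stands about 40 mm higher than the stated geometry says. I'll open, go down 40 mm and watch the force.

>>> {"fn": "apply_moves", "kwargs": {"moves": [[0, [0, 0, 0], [0, 0, 0]], [0, [0, 0, 0], [0, 0, 0]], [0, [0, 0, 0], [0, 0, 0]], [0, [0, 0, 0], [0, 0, 0]], [0, [0, 0, -0.01], [0, 0, 0]], [0, [0, 0, -0.015], [0, 0, 0]], [0, [0, 0, -0.02], [0, 0, 0]], [0, [0, 0, -0.02], [0, 0, 0]]]}}

```text
time: 3.4
tcp_pos: [0.5299, 0.2461, 0.0204]
eef_rot: [[0.234, 0.972, -0.003], [0.972, -0.234, -0.001], [-0.002, -0.003, -1.0]]
contact_force: [-0.9, -1.3, 0.3]
gripper_width: 0.0426
```

Run:
```python
from h import *
s=ctrl.state(); print(s["tcp_pos"],s["gripper_width"],s["contact_force"])
im,d=ctrl.camera("wrist")
a=cv2.resize(im[110:310,130:390],None,fx=3,fy=3,interpolation=cv2.INTER_CUBIC); cv2.imwrite("pics/w3z.png",a[:,:,::-1])
```

```text
[0.5299 0.2461 0.0204] 0.04255076156332379 [-0.8921 -1.2698  0.3451]
```

View pics/w3z.png

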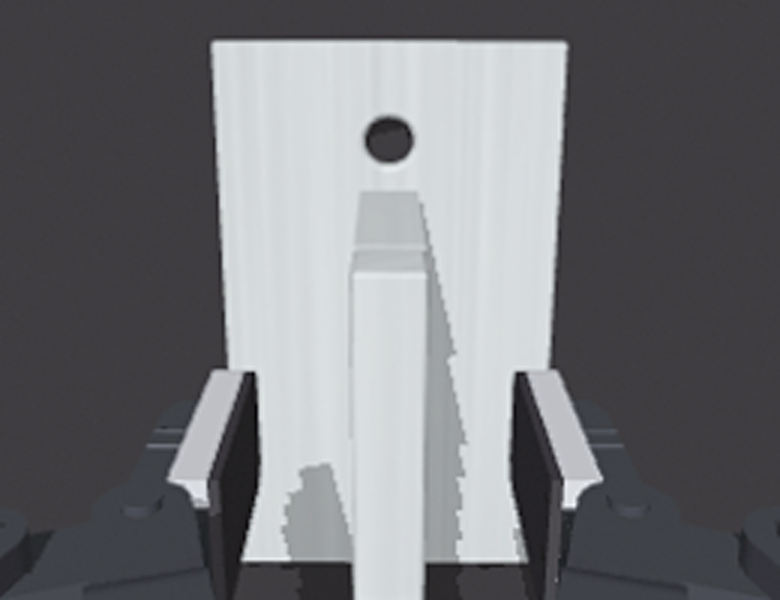

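The pads straddle the bar and are centred on it: its middle is at zoomed column 389, midway between the pads at 258 and 513. The tips haven't reached grasp depth yet, so I'll go down another 19 mm and grip.

>>> {"fn": "apply_moves", "kwargs": {"moves": [[0, [0.001, 0, -0.008], [0, 0, 0]], [0, [0.001, 0, -0.014], [0, 0, 0]], [0, [0.001, 0, -0.019], [0, 0, 0]], [0, [0.001, 0, -0.019], [0, 0, 0]], [-1, [0.001, 0, -0.019], [0, 0, 0]], [-1, [0.001, 0, -0.019], [0, 0, 0]], [-1, [0.001, 0, -0.019], [0, 0, 0]], [-1, [0.001, 0, -0.019], [0, 0, 0]]]}}

```text
time: 4.12
tcp_pos: [0.5322, 0.2468, 0.0037]
eef_rot: [[0.234, 0.972, -0.0], [0.972, -0.234, 0.0], [0.0, -0.0, -1.0]]
contact_force: [-1.1, 0.6, 0.2]
gripper_width: 0.0106
```

>>> {"fn": "apply_moves", "kwargs": {"moves": [[-1, [0, 0, 0], [0, 0, 0]], [-1, [0, 0, 0], [0, 0, 0]]]}}

```text
time: 4.28
tcp_pos: [0.5322, 0.2468, 0.0037]
eef_rot: [[0.234, 0.972, -0.0], [0.972, -0.234, 0.0], [0.0, -0.0, -1.0]]
contact_force: [-1.9, 1.4, 1.4]
gripper_width: 0.0111
```

>>> {"fn": "apply_moves", "kwargs": {"moves": [[-1, [0, 0, 0.02], [0, 0, 0]], [-1, [0, 0, 0.06], [0, 0, 0]], [-1, [0, 0, 0.1], [0, 0, 0]], [-1, [0, 0, 0.14], [0, 0, 0]], [-1, [0, 0, 0.18], [0, 0, 0]], [-1, [0, -0.02, 0.21], [0, 0, 0]], [-1, [0, -0.05, 0.24], [0, 0, 0]], [-1, [0, -0.08, 0.266], [0, 0, 0]]]}}

```text
time: 4.95
tcp_pos: [0.5321, 0.1662, 0.2711]
eef_rot: [[0.232, 0.973, 0.001], [0.973, -0.232, -0.0], [0.0, 0.001, -1.0]]
contact_force: [0.9, -0.7, -2.6]
gripper_width: 0.011
```

>>> {"fn": "apply_moves", "kwargs": {"moves": [[-1, [0.001, -0.04, 0], [0, 0, 2]], [-1, [0.002, -0.08, 0], [0, 0, 4]], [-1, [0.003, -0.12, 0], [0, 0, 6]], [-1, [0.004, -0.16, 0], [0, 0, 8]], [-1, [0.005, -0.2, 0], [0, 0, 10]], [-1, [0.006, -0.24, 0], [0, 0, 12]], [-1, [0.007, -0.28, 0], [0, 0, 14]], [-1, [0.008, -0.32, 0], [0, 0, 15]]]}}

```text
time: 5.62
tcp_pos: [0.5396, -0.1554, 0.2686]
eef_rot: [[-0.027, 1.0, -0.001], [1.0, 0.027, 0.0], [0.0, -0.001, -1.0]]
contact_force: [0.7, -0.5, -3.3]
gripper_width: 0.0109
```

>>> {"fn": "apply_moves", "kwargs": {"moves": [[-1, [0, -0.04, 0], [0, 0, 0]], [-1, [0, -0.08, 0], [0, 0, 0]], [-1, [0, -0.12, 0], [0, 0, 0]], [-1, [0, -0.135, 0], [0, 0, 0]], [-1, [0, -0.135, 0], [0, 0, 0]], [-1, [0, -0.135, 0], [0, 0, 0]], [-1, [0, -0.135, 0], [0, 0, 0]]]}}

```text
time: 6.2
tcp_pos: [0.5401, -0.2874, 0.2687]
eef_rot: [[-0.026, 1.0, -0.001], [1.0, 0.026, 0.001], [0.001, -0.001, -1.0]]
contact_force: [1.2, -0.0, -3.7]
gripper_width: 0.0111
```

Run:
```python
from h import *
import pickle
s=ctrl.state(); print(s["tcp_pos"],s["eef_rot"],s["contact_force"],s["joint_pos"])
im,d=ctrl.camera("wrist"); pickle.dump((s,im,d),open("pics/w4.pkl","wb"))
cv2.imwrite("pics/w4.png",im[:,:,::-1])
```

```text
[ 0.5401 -0.2874  0.2687] [[-0.0258  0.9997 -0.0009]
 [ 0.9997  0.0258  0.0012]
 [ 0.0012 -0.0009 -1.    ]] [ 1.1521 -0.0308 -3.6743] [-0.577   0.01    1.6645  0.0005  1.4685 -0.6029]
```

View pics/w4.png

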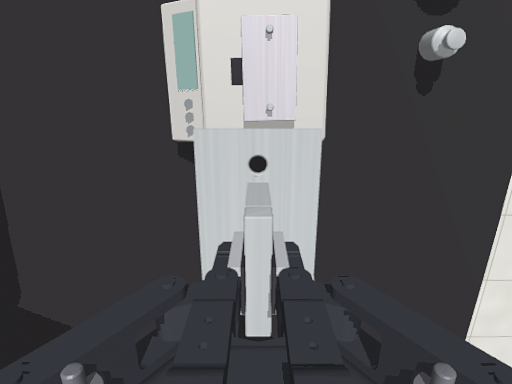

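Run:
```python
from h import *
import pickle
s,im,d=pickle.load(open("pics/w4.pkl","rb"))
a=cv2.resize(im[0:200,190:340],None,fx=4,fy=3,interpolation=cv2.INTER_CUBIC)
a=cv2.resize(im[0:195,160:345],None,fx=3,fy=3,interpolation=cv2.INTER_CUBIC);cv2.imwrite("pics/w4z.png",a[:,:,::-1])
print(d[60,260],d[60,310],d[150,230])
P=cast("wrist",[[269,28],[269.5,106]],.086,s);print(P,np.linalg.norm(P[0]-P[1]),np.degrees(np.arctan2(*(P[0]-P[1])[[1,0]])))
```

```text
0.33051816 0.34725517 0.16815773
[[ 0.5489 -0.1418  0.086 ]
 [ 0.5523 -0.2206  0.086 ]] 0.07887628331141029 92.4303614066775
```

View pics/w4z.png

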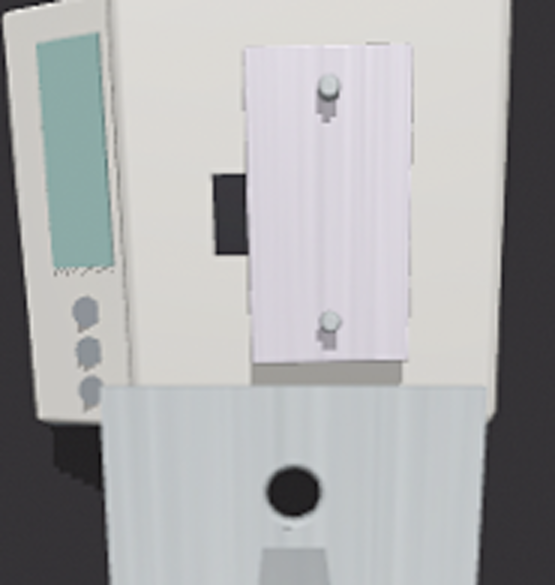

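Run:
```python
from h import *
import pickle
s,im,d=pickle.load(open("pics/w4.pkl","rb"))
f=lambda L:np.array(L)/3.+[160-.33,-.33]
P=cast("wrist",f([[329,83],[330,318]]),.086,s);print("studs",P,P.mean(0),np.linalg.norm(P[0]-P[1]))
C=cast("wrist",f([[246,45],[411,45],[407,360],[252,361]]),.078,s)
print("carrier",C,C.mean(0)); r=cv2.minAreaRect((C[:,:2]*1000).astype(np.float32));print(r)
for k in ((0,3),(1,2)): v=C[k[0]]-C[k[1]];print(np.degrees(np.arctan2(v[1],v[0]))-90)
# balance right (rear +x) edge and housing edge fit, sub-pixel by gradient in gray
g=cv2.cvtColor(im,cv2.COLOR_RGB2GRAY).astype(float)
def edge(rows,c0,c1):
    out=[]
    for r_ in rows:
        dd=np.abs(np.diff(g[r_,c0:c1])); k=dd.argmax(); out.append((c0+k+.5,r_))
    return np.array(out,float)
for nm,rows,c0,c1,z in (("rear",range(5,110,3),318,338,.062),("carL",range(20,55,2),236,248,.078),("carR",range(20,115,2),288,304,.078),("plateL",range(132,230,4),188,212,.269),("plateR",range(132,230,4),308,330,.269)):
    W=cast("wrist",edge(rows,c0,c1),z,s)
    vx,vy,x0,y0=cv2.fitLine((W[:,:2]).astype(np.float32),cv2.DIST_HUBER,0,.001,.001).ravel()
    ang=np.degrees(np.arctan2(vy,vx))%180-90
    print(nm,ang,"x at ymean",x0,y0)
hole=cast("wrist",f([[293,492]]),.269,s); E=cast("wrist",f([[102,386],[487,386]]),.269,s)
T=s["tcp_pos"]
print("hole rel tool",(hole-T)@s["eef_rot"],(E-T)@s["eef_rot"])
```

```text
studs [[ 0.5492 -0.1412  0.086 ]
 [ 0.5524 -0.2203  0.086 ]] [ 0.5508 -0.1807  0.086 ] 0.07915484600523558
carrier [[ 0.5199 -0.128   0.078 ]
 [ 0.5778 -0.1264  0.078 ]
 [ 0.5827 -0.2351  0.078 ]
 [ 0.5236 -0.2371  0.078 ]] [ 0.551  -0.1816  0.078 ]
((551.2764282226562, -181.53575134277344), (59.1390380859375, 109.16677856445312), 1.9269212484359741)
1.9269467850476332
2.5447974322627545
rear 2.24115 x at ymean 0.61829805 -0.1840231
carL 3.2757568 x at ymean 0.5205331 -0.1496351
carR 2.279663 x at ymean 0.58027303 -0.1872473
plateL 1.4454651 x at ymean 0.50535905 -0.26715338
plateR 1.2320404 x at ymean 0.5752866 -0.25931874
hole rel tool [[ 0.0391  0.0008 -0.0002]] [[ 0.0585 -0.0335 -0.0002]
 [ 0.0586  0.0356 -0.0002]]
```

>>> {"fn": "apply_moves", "kwargs": {"moves": [[-1, [0.005, 0.04, 0], [0, 0, 0.9]], [-1, [0.01, 0.08, 0], [0, 0, 0.9]], [-1, [0.01, 0.1077, 0], [0, 0, 0.9]], [-1, [0.01, 0.1077, -0.04], [0, 0, 0.9]], [-1, [0.01, 0.1077, -0.08], [0, 0, 0.9]], [-1, [0.01, 0.1077, -0.12], [0, 0, 0.9]], [-1, [0.01, 0.1077, -0.15], [0, 0, 0.9]], [-1, [0.01, 0.1077, -0.16], [0, 0, 0.9]]]}}

```text
time: 6.92
tcp_pos: [0.5464, -0.1772, 0.1032]
eef_rot: [[-0.044, 0.999, -0.009], [0.999, 0.044, 0.004], [0.005, -0.009, -1.0]]
contact_force: [-0.8, 1.0, -4.9]
gripper_width: 0.0112
```

>>> {"fn": "apply_moves", "kwargs": {"moves": [[-1, [0, 0, 0], [0, 0, 0]], [-1, [0, 0, 0], [0, 0, 0]], [-1, [0, 0, 0], [0, 0, 0]]]}}

```text
time: 7.17
tcp_pos: [0.5525, -0.1812, 0.1129]
eef_rot: [[-0.042, 0.999, 0.005], [0.999, 0.042, -0.002], [-0.002, 0.005, -1.0]]
contact_force: [0.5, -0.5, -2.5]
gripper_width: 0.0111
```

Run:
```python
from h import *
s=ctrl.state(); print(s["tcp_pos"],s["eef_rot"],s["contact_force"],s["torque"])
im,d=ctrl.camera("side")
a=cv2.resize(im[190:280,190:310],None,fx=6,fy=6,interpolation=cv2.INTER_CUBIC); cv2.imwrite("pics/s5z.png",a[:,:,::-1])
im,d=ctrl.camera("wrist")
cv2.imwrite("pics/w5.png",im[:,:,::-1])
```

```text
[ 0.5525 -0.1812  0.1129] [[-0.0418  0.9991  0.005 ]
 [ 0.9991  0.0418 -0.0022]
 [-0.0024  0.0049 -1.    ]] [ 0.4935 -0.4908 -2.5243] [-0.0285 -0.026  -0.0113]
```

View pics/s5z.png

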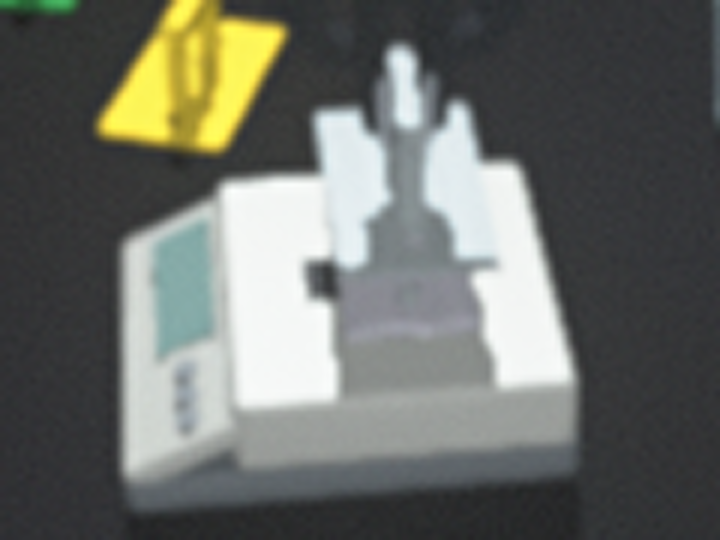

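View pics/w5.png

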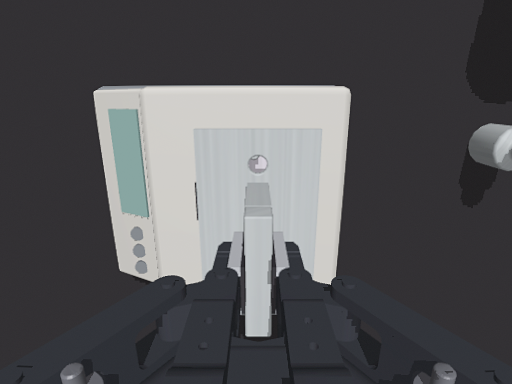

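>>> {"fn": "apply_moves", "kwargs": {"moves": [[-1, [0, 0, -0.004], [0, 0, 0]], [-1, [0, 0, -0.008], [0, 0, 0]], [-1, [0, 0, -0.01], [0, 0, 0]], [-1, [0, 0, -0.01], [0, 0, 0]], [-1, [0, 0, -0.01], [0, 0, 0]], [-1, [0, 0, -0.01], [0, 0, 0]], [-1, [0, 0, -0.01], [0, 0, 0]]]}}

```text
time: 7.85
tcp_pos: [0.5504, -0.1807, 0.0996]
eef_rot: [[-0.041, 0.999, 0.0], [0.999, 0.041, -0.0], [-0.0, 0.0, -1.0]]
contact_force: [0.1, -0.1, -2.5]
gripper_width: 0.011
```

```bash
cat > look.py <<'E'
from h import *
import sys,pickle
s=ctrl.state(); print(s["time"],s["tcp_pos"],s["contact_force"],s["torque"],"yaw",np.degrees(np.arctan2(s["eef_rot"][1,1],s["eef_rot"][0,1])),s["eef_rot"][2])
im,d=ctrl.camera("wrist"); n=sys.argv[1]; pickle.dump((s,im,d),open(f"pics/{n}.pkl","wb"))
a=cv2.resize(im[120:200,185:325],None,fx=5.5,fy=5.5,interpolation=cv2.INTER_CUBIC); cv2.imwrite(f"pics/{n}.png",a[:,:,::-1])
E
python3 look.py w6
```

```text
7.85 [ 0.5504 -0.1807  0.0996] [ 0.1157 -0.0943 -2.5207] [-0.0418 -0.0123  0.0065] yaw 2.3515763948170796 [-0.0001  0.0001 -1.    ]
```

View pics/w6.png

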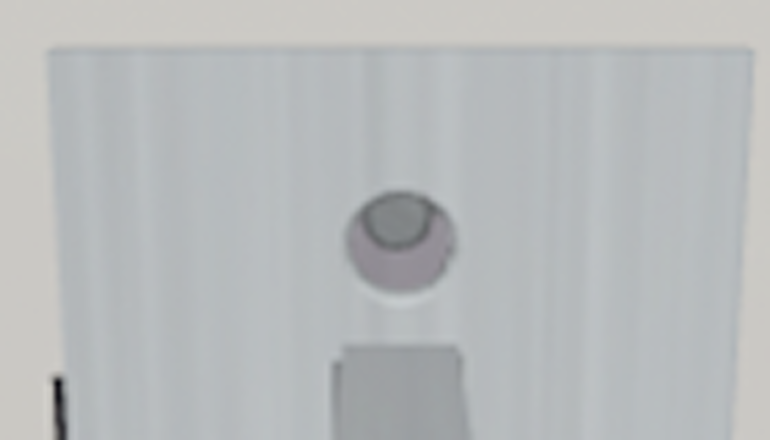

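Run:
```python
from h import *
import pickle
s,im,d=pickle.load(open("pics/w6.pkl","rb"))
f=lambda p:(np.array([p])+.5)/5.5-.5+[185,120]
h=cast("wrist",f([401,243]),.0999,s);t=cast("wrist",f([398,219]),.086,s)
print(h,t,(t-h)@s["eef_rot"], (h-s["tcp_pos"])@s["eef_rot"])
```

```text
[[ 0.5496 -0.1416  0.0999]] [[ 0.5493 -0.1419  0.086 ]] [[-0.0002 -0.0003  0.0139]] [[ 0.0391  0.0009 -0.0003]]
```

>>> {"fn": "apply_moves", "kwargs": {"moves": [[-1, [0, 0, -0.002], [0, 0, 0]], [-1, [0, 0, -0.004], [0, 0, 0]], [-1, [0, 0, -0.006], [0, 0, 0]], [-1, [0, 0, -0.008], [0, 0, 0]], [-1, [0, 0, -0.009], [0, 0, 0]], [-1, [0, 0, -0.01], [0, 0, 0]], [-1, [0, 0, -0.011], [0, 0, 0]], [-1, [0, 0, -0.011], [0, 0, 0]]]}}

```text
time: 8.57
tcp_pos: [0.5502, -0.1806, 0.0882]
eef_rot: [[-0.041, 0.999, -0.0], [0.999, 0.041, 0.0], [0.0, -0.0, -1.0]]
contact_force: [0.3, -0.3, -2.8]
gripper_width: 0.0105
```

>>> {"fn": "apply_moves", "kwargs": {"moves": [[-1, [0, 0, -0.0005], [0, 0, 0]], [-1, [0, 0, -0.001], [0, 0, 0]], [-1, [0, 0, -0.001], [0, 0, 0]], [-1, [0, 0, -0.001], [0, 0, 0]]]}}

```text
time: 8.9
tcp_pos: [0.5504, -0.1807, 0.0875]
eef_rot: [[-0.041, 0.999, 0.0], [0.999, 0.041, -0.0], [-0.0, 0.0, -1.0]]
contact_force: [0.4, -0.1, -4.1]
gripper_width: 0.0111
```

```bash
python3 look.py w7
```

```text
8.9 [ 0.5504 -0.1807  0.0875] [ 0.3586 -0.1354 -4.0569] [ 0.0176  0.011  -0.0015] yaw 2.355704803777199 [-0.      0.0001 -1.    ]
```

View pics/w7.png

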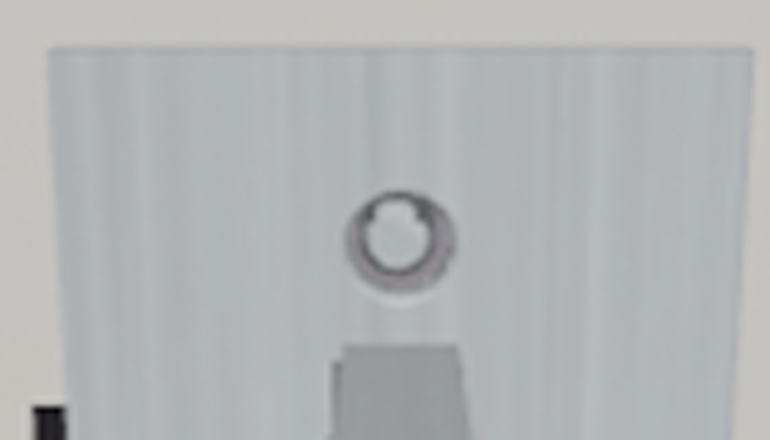

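The underside is at about 0.084, below the stud tips. There's still no contact force, and the stud is centred in the visible hole at (398,240). I'll carry on down.

>>> {"fn": "apply_moves", "kwargs": {"moves": [[-1, [0, 0, -0.001], [0, 0, 0]], [-1, [0, 0, -0.002], [0, 0, 0]], [-1, [0, 0, -0.003], [0, 0, 0]], [-1, [0, 0, -0.004], [0, 0, 0]], [-1, [0, 0, -0.004], [0, 0, 0]], [-1, [0, 0, -0.004], [0, 0, 0]]]}}

```text
time: 9.45
tcp_pos: [0.5502, -0.1806, 0.0833]
eef_rot: [[-0.041, 0.999, -0.0], [0.999, 0.041, 0.0], [0.0, -0.0, -1.0]]
contact_force: [-0.1, 0.2, -2.7]
gripper_width: 0.0111
```

>>> {"fn": "apply_moves", "kwargs": {"moves": [[-1, [0, 0, -0.0005], [0, 0, 0]], [-1, [0, 0, -0.001], [0, 0, 0]], [-1, [0, 0, -0.0015], [0, 0, 0]], [-1, [0, 0, -0.0015], [0, 0, 0]], [-1, [0, 0, -0.0015], [0, 0, 0]]]}}

```text
time: 9.87
tcp_pos: [0.5503, -0.1806, 0.0819]
eef_rot: [[-0.041, 0.999, -0.0], [0.999, 0.041, 0.0], [0.0, -0.0, -1.0]]
contact_force: [0.0, 0.0, -2.4]
gripper_width: 0.0108
```

```bash
python3 look.py w8
```

```text
9.8667 [ 0.5503 -0.1806  0.0819] [ 0.0108  0.0409 -2.4035] [-0.017  -0.019   0.0462] yaw 2.3546524713282984 [ 0.0001 -0.0001 -1.    ]
```

View pics/w8.png

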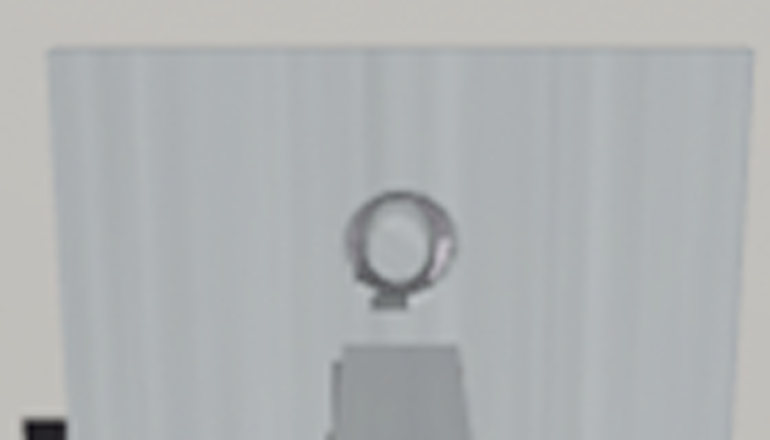

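>>> {"fn": "apply_moves", "kwargs": {"moves": [[-1, [0, 0, -0.0005], [0, 0, 0]], [-1, [0, 0, -0.0005], [0, 0, 0]], [-1, [0, 0, -0.001], [0, 0, 0]], [-1, [0, 0, -0.001], [0, 0, 0]], [-1, [0, 0, -0.001], [0, 0, 0]]]}}

```text
time: 10.33
tcp_pos: [0.5504, -0.1807, 0.0816]
eef_rot: [[-0.041, 0.999, 0.0], [0.999, 0.041, -0.0], [-0.0, 0.0, -1.0]]
contact_force: [-2.3, 1.5, 3.0]
gripper_width: 0.0113
```

>>> {"fn": "apply_moves", "kwargs": {"moves": [[-1, [0, 0, -0.0005], [0, 0, 0]], [-1, [0, 0, -0.0005], [0, 0, 0]], [-1, [0, 0, -0.001], [0, 0, 0]], [-1, [0, 0, -0.001], [0, 0, 0]], [-1, [0, 0, -0.001], [0, 0, 0]]]}}

```text
time: 10.75
tcp_pos: [0.5504, -0.1807, 0.0802]
eef_rot: [[-0.041, 0.999, 0.0], [0.999, 0.041, -0.0], [-0.0, 0.0, -1.0]]
contact_force: [-2.9, 0.5, 4.2]
gripper_width: 0.0106
```

>>> {"fn": "apply_moves", "kwargs": {"moves": [[-1, [0, 0, 0.001], [0, 0, 0]], [-1, [0, 0, 0.0012], [0, 0, 0]], [-1, [0, 0, 0.0012], [0, 0, 0]], [-1, [0, 0, 0.0012], [0, 0, 0]]]}}

```text
time: 11.08
tcp_pos: [0.5504, -0.1807, 0.0812]
eef_rot: [[-0.041, 0.999, 0.0], [0.999, 0.041, -0.0], [-0.0, 0.0, -1.0]]
contact_force: [-2.5, 0.2, 2.4]
gripper_width: 0.0108
```

```bash
python3 look.py w9;  python3 - <<'E'
from h import *
im,d=ctrl.camera("side")
a=cv2.resize(im[190:280,190:310],None,fx=6,fy=6,interpolation=cv2.INTER_CUBIC); cv2.imwrite("pics/s9z.png",a[:,:,::-1])
E
```

```text
11.0833 [ 0.5504 -0.1807  0.0812] [-2.5177  0.1629  2.4237] [0.0415 0.3221 0.0013] yaw 2.3545945058205566 [-0.0002  0.0002 -1.    ]
```

View pics/s9z.png

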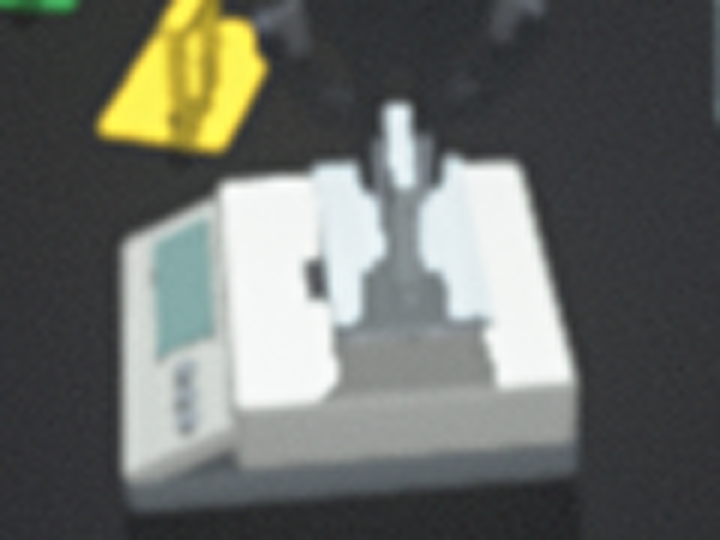

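View pics/w9.png

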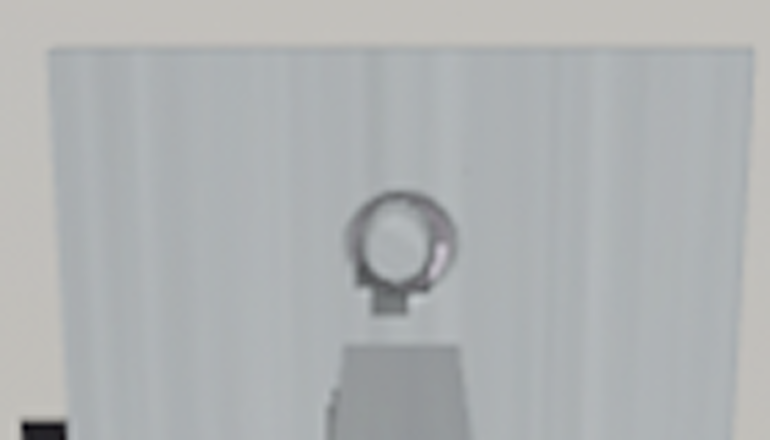

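The plate looks seated, with the stud standing proud in the near hole at (398,240). Contact came at the height predicted for a full seat. Releasing now.

>>> {"fn": "apply_moves", "kwargs": {"moves": [[-0.4, [0, 0, 0], [0, 0, 0]], [-0.2, [0, 0, 0], [0, 0, 0]], [0, [0, 0, 0], [0, 0, 0]], [0, [0, 0, 0], [0, 0, 0]], [0, [0, 0, 0], [0, 0, 0]], [0, [0, 0, 0], [0, 0, 0]], [0, [0, 0, 0.005], [0, 0, 0]], [0, [0, 0, 0.01], [0, 0, 0]]]}}

```text
time: 11.85
tcp_pos: [0.5501, -0.1805, 0.0912]
eef_rot: [[-0.041, 0.999, -0.001], [0.999, 0.041, 0.0], [0.0, -0.001, -1.0]]
contact_force: [0.6, 0.3, 0.7]
gripper_width: 0.0425
```

>>> {"fn": "apply_moves", "kwargs": {"moves": [[0, [0, 0, 0.02], [0, 0, 0]], [0, [0, 0, 0.04], [0, 0, 0]], [0, [0, 0, 0.07], [0, 0, 0]], [0, [0, 0, 0.11], [0, 0, 0]], [0, [0, 0, 0.13], [0, 0, 0]], [0, [0, -0.02, 0.15], [0, 0, 0]], [0, [0, -0.02, 0.15], [0, 0, 0]], [0, [0, -0.02, 0.15], [0, 0, 0]]]}}

```text
time: 12.52
tcp_pos: [0.5511, -0.2014, 0.2433]
eef_rot: [[-0.04, 0.999, 0.003], [0.999, 0.04, -0.001], [-0.001, 0.003, -1.0]]
contact_force: [-0.5, 1.7, -0.0]
gripper_width: 0.0428
```

Run:
```python
from h import *
import pickle
s=ctrl.state(); print(s["time"],s["tcp_pos"],s["contact_force"],s["gripper_width"])
im,d=ctrl.camera("wrist"); pickle.dump((s,im,d),open("pics/w10.pkl","wb"))
cv2.imwrite("pics/w10.png",im[:,:,::-1])
im,d=ctrl.camera("side")
a=cv2.resize(im[190:280,190:310],None,fx=6,fy=6,interpolation=cv2.INTER_CUBIC); cv2.imwrite("pics/s10z.png",a[:,:,::-1])
```

```text
12.5167 [ 0.5511 -0.2014  0.2433] [-0.4799  1.6956 -0.0031] 0.04282595332102994
```

View pics/w10.png

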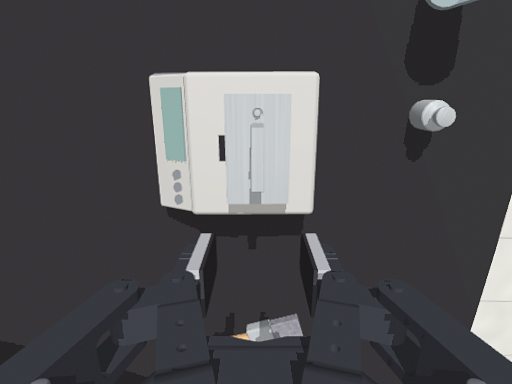

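View pics/s10z.png

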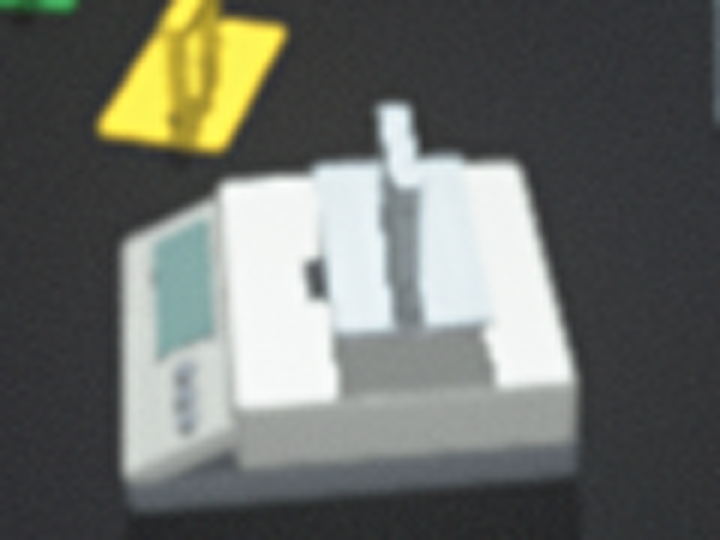

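Run:
```python
from h import *
import pickle
s,im,d=pickle.load(open("pics/w10.pkl","rb"))
c=ctrl.get_calibration("wrist");H=c["hand_eye"]
def pts(cols,rows):
    g=np.array([(x,y) for x in cols for y in rows],float)
    u=cv2.undistortPoints(g.reshape(-1,1,2),c["camera_matrix"],c["dist_coeffs"]).reshape(-1,2)
    z=d[g[:,1].astype(int),g[:,0].astype(int)]
    q=np.c_[u*z[:,None],z]@H[:3,:3].T+H[:3,3]
    return q@s["eef_rot"].T+s["tcp_pos"]
A=np.r_[pts(range(230,243,2),range(100,200,2)),pts(range(272,288,2),range(100,200,2))]
B=pts(range(296,312,2),range(85,205,2))
for P,n in ((A,"plate"),(B,"balance top")):
    m=P.mean(0); n_=np.linalg.svd(P-m,full_matrices=False)[2][2]; print(n,m,"tilt",np.degrees(np.arccos(abs(n_[2]))), "sd",((P-m)@n_).std(),np.sign(n_[2])*n_)
m=((im.min(2)>0)).astype(np.uint8)
C=cast("wrist",[[224,93],[291,94],[289,205],[229,205]],.082,s);print(C,C.mean(0))
```

```text
plate [ 0.5531 -0.1804  0.0829] tilt 37.20135787239609 sd 0.023545733973921717 [ 0.588  -0.1407  0.7965]
balance top [ 0.6033 -0.1761  0.0625] tilt 81.27630044105746 sd 0.0051754512960247735 [0.9851 0.081  0.1517]
[[ 0.5148 -0.1234  0.082 ]
 [ 0.5836 -0.1216  0.082 ]
 [ 0.5899 -0.2422  0.082 ]
 [ 0.5217 -0.2449  0.082 ]] [ 0.5525 -0.183   0.082 ]
```

Run:
```python
from h import *
import pickle
s,im,d=pickle.load(open("pics/w10.pkl","rb"))
c=ctrl.get_calibration("wrist");H=c["hand_eye"]
def pts(cols,rows):
    g=np.array([(x,y) for x in cols for y in rows],float)
    u=cv2.undistortPoints(g.reshape(-1,1,2),c["camera_matrix"],c["dist_coeffs"]).reshape(-1,2)
    z=d[g[:,1].astype(int),g[:,0].astype(int)]; u=u[z>0];z=z[z>0]
    q=np.c_[u*z[:,None],z]@H[:3,:3].T+H[:3,3]
    P=q@s["eef_rot"].T+s["tcp_pos"]; return P[np.abs(P[:,2]-np.median(P[:,2]))<.012]
A=np.r_[pts(range(230,243,2),range(100,200,2)),pts(range(272,288,2),range(100,200,2))]
B=pts(range(296,312,2),range(85,205,2))
for P,n in ((A,"plate"),(B,"balance top")):
    m=P.mean(0);k=np.linalg.lstsq(np.c_[P[:,:2]-m[:2],np.ones(len(P))],P[:,2],rcond=None)[0];print(n,len(P),m,"slopes",k)
```

```text
plate 746 [ 0.5531 -0.1807  0.0811] slopes [0.0014 0.0006 0.0811]
balance top 478 [ 0.6035 -0.1763  0.0611] slopes [-0.0026  0.0005  0.0611]
```

Run:
```python
from bench import ctrl
print(ctrl.sign_off())
```

```text
the job is handed in; nothing more can be done
None
```

The bracket is fitted on the carrier with both studs in its holes. I released it and handed the job in at about 12.6 s; sign-off gives no verdict.

**What I did**
- **Grasp:** The first grasp shut on nothing. The wrist depth image showed the real fingertips about 40 mm farther back than the stated tool geometry. I opened, went 40 mm lower and gripped the crossbar.
- **Fit:** I located both studs with the wrist camera and lined one up through a plate hole, to about 0.3 mm. I then lowered in small steps. The bracket dropped over the studs first time, so the forwards-and-back slide was not needed. Contact came at the height predicted for a full seat. The contact force changed by no more than about 7–8 N from the hanging weight, so the balance stayed well under 20 N. I eased off before letting go.

**Last checks**
- **Flatness:** The plate's top reads z = 0.081, against 0.082 expected. It is 20.0 mm above the balance top, as it should be, and its slope is under 0.002 rad.
- **Position:** The rough centre from the plate corners is about (0.5525, -0.183), within about 2.5 mm of the studs' midpoint at (0.551, -0.181). My estimate puts the carrier about 12 mm from the seat along x, slightly beyond the stated 10 mm. I put that down to measuring error, and it is still inside the 15 mm limit.
- **Not seen directly:** The far stud in its hole was never in view. I take it as seated from the contact height and the flat plate.
- **Bystanders:** I kept clear of the beaker, weight, bottle and brush, but did not re-measure their positions at the end.

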